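# Find the tin with the brass tap by its weight

## Task

One of the four identical closed tins on the sloping rack holds the heavy brass fittings for the tank tap; the other three hold only light plastic ones. Lift tins one at a time to feel which is the heavy one, and lower that one gently, upright with its lid on top, onto the middle of the red stool. Leave the light tins in the rack, each in its own place as it stood, and do not disturb the stool, steamer, jar, ladle or spatula.

Things in the scene. Friction and masses are not known exactly. Their poses are not given: they have to be found in the camera images.
- tin_a_mid (a point): Closed stainless tin, clip-on lid, 60 x 96 x 76 mm high, at the left end (+y) of the row; all four look alike. Point: the tin's centre, half-way up. x across the 60 mm (at the start up the slope, away from the robot), y along the 96 mm (left), z out of the lid. It stands on the slope against the lip, lid leaning 30 degrees towards the robot. The long sides are plain; clips on the short ends.
- tin_b_mid (a point): Closed stainless tin, clip-on lid, 60 x 96 x 76 mm high, at the second place from the left of the row; all four look alike. Point: the tin's centre, half-way up. x across the 60 mm (at the start up the slope, away from the robot), y along the 96 mm (left), z out of the lid. It stands on the slope against the lip, lid leaning 30 degrees towards the robot. The long sides are plain; clips on the short ends.
- tin_c_mid (a point): Closed stainless tin, clip-on lid, 60 x 96 x 76 mm high, at the third place from the left of the row; all four look alike. Point: the tin's centre, half-way up. x across the 60 mm (at the start up the slope, away from the robot), y along the 96 mm (left), z out of the lid. It stands on the slope against the lip, lid leaning 30 degrees towards the robot. The long sides are plain; clips on the short ends.
- tin_d_mid (a point): Closed stainless tin, clip-on lid, 60 x 96 x 76 mm high, at the right end (-y) of the row; all four look alike. Point: the tin's centre, half-way up. x across the 60 mm (at the start up the slope, away from the robot), y along the 96 mm (left), z out of the lid. It stands on the slope against the lip, lid leaning 30 degrees towards the robot. The long sides are plain; clips on the short ends.
- rack: Sloping rack of folded green-painted sheet on rod legs, fixed to the bench. Origin on the bench below its middle; x away from the robot, y left along the row. The shelf is 480 mm long (y) and 100 mm deep and rises 30 degrees away from the robot, from 50 mm above the bench at its lower edge to 100 mm at the back. A 14 mm lip along the lower edge stops the tins. Nothing above them; 16 to 32 mm between neighbours.
- stool_seat (a point): Low red plastic stool, standing loose on the bench (0.8 kg): flat level seat 260 x 220 mm (x, y), top 180 mm above the bench. The point is the middle of the seat's top; z up. The dark hand slot in the middle is flush and closed, the seat bears everywhere.
- stool: The same stool; origin on the bench under the middle of the seat.
- steamer: Bystander: stainless two-tier steamer with clip-on lid, 200 mm across, 220 mm high, side handles along its y, 250 mm over all. Origin at the centre of its underside.
- jar: Bystander: glass jar with yellow twist cap, 76 mm across, 125 mm high. Origin at the centre of its underside.
- ladle: Bystander: aluminium ladle lying on the bench between robot and rack, 340 mm long, 41 mm high. Origin on the bench near the middle of its length, x towards the bowl.
- spatula: Bystander: dark hard silicone spatula lying flat on the bench beyond the rack, 280 mm long, 20 mm high. Origin on the bench near the middle of its length, x towards the blade.
- tin_a: The same tin as tin_a_mid; origin at the centre of its underside, same axes. A light tin weighs 0.17 to 0.26 kg in all, the heavy one 0.50 to 0.77 kg; contents are packed tight. Which of the four is heavy changes from start to start.
- tin_b: The same tin as tin_b_mid; origin at the centre of its underside, same axes. A light tin weighs 0.17 to 0.26 kg in all, the heavy one 0.50 to 0.77 kg; contents are packed tight. Which of the four is heavy changes from start to start.
- tin_c: The same tin as tin_c_mid; origin at the centre of its underside, same axes. A light tin weighs 0.17 to 0.26 kg in all, the heavy one 0.50 to 0.77 kg; contents are packed tight. Which of the four is heavy changes from start to start.
- tin_d: The same tin as tin_d_mid; origin at the centre of its underside, same axes. A light tin weighs 0.17 to 0.26 kg in all, the heavy one 0.50 to 0.77 kg; contents are packed tight. Which of the four is heavy changes from start to start.
There are look-alikes about, which are no part of the job. What is shaped like the tin_c but blue or turquoise is not meant.

How it is judged:
By the outcome, as a careful person would: the job done as asked, in the order asked, and still so for the second after the job is handed in, with the robot touching nothing.
It also fails if it takes over 67 s, if anything falls off the work surface, if the arm or the gripper's body presses on something with over 40 N, if the wrist force passes 120 N, or if a joint passes its speed limit or range.

## Robot

A 7-joint arm with a two-finger parallel gripper is mounted at the origin on the work surface. World frame = base frame: x ahead of the robot, y to its left, z up, the work surface at z = 0. Lengths are in m, angles in degrees, forces in N, time in s.
With the tool pointing down it reaches from about 0.425 to 0.875 m from the base axis. Payload 4.7 kg.
Tool frame: the origin (TCP) lies on the centre line of the jaws, within the pads' length; the fingertips stand 19 mm ahead of it and the grasp point (between the pads) is the TCP; z points along the fingers, y is the line along which they close (so a half turn about z gives the same grasp; the last joint's range is limited). The gripper opens to 87 mm and grips with 3 to 60 N. Pads are 19 mm wide; open, the fingers measure 117 mm over their backs; the gripper's body (75 mm by 190 mm) begins 51 mm behind the grasp point.
Start: joints at [66.01, 18.392, -4.016, 83.108, 1.295, 78.541, -3.26], TCP at [0.273, -0.59, 0.242] pointing down, gripper open.
Joint ranges: [-163.93, 163.93], [-17.29, 119.83], [-79.2, 71.16], [3.27, 140.29], [-89.18, 269.18], [5.43, 117.66], [-154.24, 154.24]. Speed limits (degrees/s): [147.25, 147.25, 180, 180, 180, 180, 180].

## Interface

Orientations are given as [roll, pitch, yaw] about the fixed x, y, z axes, in that order (R = Rz(yaw) Ry(pitch) Rx(roll)).
In Python, from cell import env, imaging gives the robot as it stands.
- The arm moves only by the shell command python3 -m crank 'ROWS' [OPENING] [FORCE]. ROWS is JSON, a list of rows, each an object of numbers: "x", "y", "z": the shift along the tool's x, y, z in m; "turn": the turn about the tool's z in rad. In form: [{"x": .., "y": .., "z": .., "turn": ..}, ...]. A call has 1 to 12 rows; each row is the pose to reach, as a shift and turn from the pose commanded when the call began, along the tool's axes at that moment; what a row does not reach only later rows make up. A row lasts 1/8 s, in which the tool goes at most 62.5 mm and 10.7 degrees, less where a joint would pass 70% of its speed; a pose out of reach is approached as far as the arm can. A call with a gripper value outside its range is refused whole. OPENING is the finger opening in m, from 0 to 0.087, set as the call begins (- or left out, the last holds). The fingers move at their own pace and stop on an object; FORCE is the grip in N (left out, the last holds). Time passes only in rows, so rows that repeat a pose let the fingers close. It gives the time, the measured TCP pose, the force, the opening and the grip force at its end, in the units of the state.
- env.get_obs(): the state, without advancing time (a new reading comes with each control period).
- imaging.read_camera(name): name is "scene" or "top"; returns the picture (384x512x3 uint8, red, green, blue); there is no depth.
- imaging.get_calibration(name): a dict with "camera_matrix" (3x3 intrinsics, pixels), "position" and "attitude" of the camera in the world. Camera axes: x right, y up, looking along -z (the intrinsics and any distortion apply to the point x, -y, -z); pixel columns grow to the right and rows downward; lengths in m; the calibration is good to about 2 mm. A picture is of the moment at which its call begins. get_calibration takes no time and is no camera call.
- env.sign_off(): hands the job in; it is judged then, once.
The state is a dict: "time_s": time; "qpos": joint angles; "joint_velocities": joint speeds; "effort": joint torques, N m; "tool_pos": TCP position; "tool_rot": TCP orientation; "force": force on the tool from outside, world axes, zero at the start; "wrist_torque": the same for the moment, N m; "grip_width": finger opening in m; "grasp_force": force on a finger pad.
Only numpy, scipy, OpenCV 4.12 (cv2) and the standard library are available. Lean on these libraries where they do the work, as an engineer would, in place of code of your own. Each camera call takes 0.05 s, during which the arm holds its last target. There are 200 camera calls.

## Working session

There is one attempt and no reset: what is moved stays moved. The work goes in short steps, Python scripts to look and compute and a shell command to move; the robot and the scene stay as the last step left them, time stands still between calls to the robot, and variables do not carry over. Pictures are saved under pics/ and viewed, at most 10 in all, crops included, and the job is handed in when it is done.

```bash
ls; mkdir -p pics; python3 - <<'E'
from cell import env, imaging
import cv2
for n in("scene","top"):
    im=imaging.read_camera(n); cv2.imwrite(f"pics/{n}0.png",im[:,:,::-1]); c=imaging.get_calibration(n); print(n,c)
print(env.get_obs())
E
```

```text
pics
scene {'camera_matrix': array([[383.11746178,   0.        , 251.78459421],
       [  0.        , 383.11746178, 188.33126603],
       [  0.        ,   0.        ,   1.        ]]), 'position': array([ 1.46276854, -0.28629296,  1.09973418]), 'attitude': array([44.899961  , -0.68506731, 77.42821621])}
top {'camera_matrix': array([[442.44236651,   0.        , 255.87758701],
       [  0.        , 442.44236651, 190.36864171],
       [  0.        ,   0.        ,   1.        ]]), 'position': array([ 0.27702719, -0.06887276,  1.70473315]), 'attitude': array([  9.03080442,   0.14546984, -90.41965324])}
{'time_s': 0.1, 'qpos': array([66.01030289, 18.43543492, -4.01629336, 83.16785368,  1.2963478 ,
       78.541592  , -3.25930043]), 'joint_velocities': array([-0.00160286, -0.15517844,  0.00849185, -0.09900985,  0.01522176,
       -0.08315002,  0.03650357]), 'effort': array([ 3.25452438e-04, -4.92571950e+01, -4.05263091e-01, -3.13397312e+01,
       -6.39109709e-02,  3.94800212e-02,  1.31071520e-04]), 'tool_pos': array([ 0.27237967, -0.58966331,  0.24056443]), 'tool_rot': array([-1.79900431e+02,  6.56764948e-03,  2.48009876e+01]), 'force': array([-0.0283032 , -0.33632278,  0.07034063]), 'wrist_torque': array([ 0.00894868,  0.03699734, -0.0111976 ]), 'grasp_force': 0.0, 'grip_width': 0.0869313548937532}
```

View pics/scene0.png

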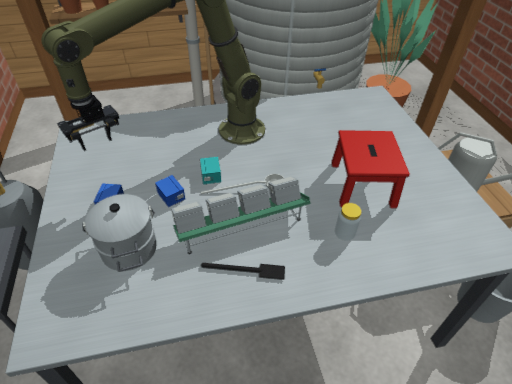

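View pics/top0.png

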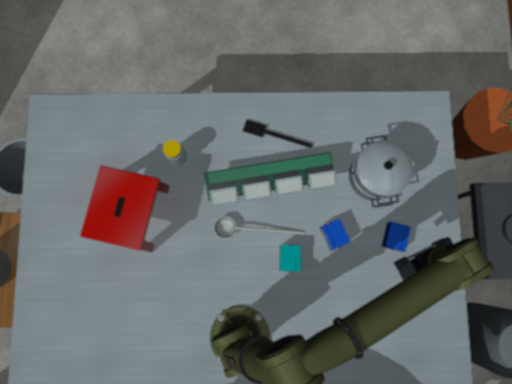

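The top view has the rack as a green strip from (205,172) to (331,153). Its four grey tins are at (223,195), (257,189), (288,184) and (321,179). The stool is at (120,207). The turquoise box at (290,258) and the blue boxes at (336,234) and (396,236) are decoys, because they're the wrong colour and not on the rack.

```bash
cat > h.py <<'E'
import numpy as np, cv2
from scipy.spatial.transform import Rotation as Ro
from cell import env, imaging
def ray(n,uv):
    c=imaging.get_calibration(n); K=c["camera_matrix"]; R=Ro.from_euler("xyz",c["attitude"],degrees=True).as_matrix()
    d=np.linalg.inv(K)@np.array([uv[0],uv[1],1.]); return c["position"],R@np.array([d[0],-d[1],-d[2]])
def onz(n,uv,z):
    p,d=ray(n,uv); return p+d*(z-p[2])/d[2]
def proj(n,P):
    c=imaging.get_calibration(n); K=c["camera_matrix"]; R=Ro.from_euler("xyz",c["attitude"],degrees=True).as_matrix()
    q=R.T@(np.asarray(P)-c["position"]); q=K@np.array([q[0],-q[1],-q[2]]); return q[:2]/q[2]
E
python3 - <<'E'
from h import *
im=cv2.imread("pics/top0.png"); hsv=cv2.cvtColor(im,cv2.COLOR_BGR2HSV)
H,S,V=cv2.split(hsv)
g=((H>50)&(H<85)&(S>90)).astype(np.uint8); g[:140]=0; g[215:]=0
n,l,st,ce=cv2.connectedComponentsWithStats(g); print(st[1:],ce[1:])
g=(l==1+np.argmax(st[1:,4])).astype(np.uint8)
# back edge: topmost green px per column
cs=np.where(g.any(0))[0]; top=np.array([g[:,c].argmax() for c in cs]); k=np.polyfit(cs[3:-3],top[3:-3],1)
e=[onz("top",(c,np.polyval(k,c)-.5),.1) for c in (cs[0]-.5,cs[-1]+.5)]
print("back edge ends",cs[0],cs[-1],e,np.linalg.norm(e[0]-e[1]))
r=(((H<6)|(H>174))&(S>170)&(V>150)).astype(np.uint8); r=cv2.morphologyEx(r,cv2.MORPH_OPEN,np.ones((5,5)))
n,l,st,ce=cv2.connectedComponentsWithStats(r);print(st[1:])
m=(l==1+np.argmax(st[1:,4])).astype(np.uint8)
c=cv2.findContours(m,0,2)[0][0]; print(cv2.minAreaRect(c)); q=cv2.approxPolyDP(cv2.convexHull(c),5,True)[:,0]; print(q.tolist(),[onz("top",p,.18)[:2].round(3) for p in q])
w=((S<40)&(V>165)).astype(np.uint8); w[:165]=0;w[210:]=0;w[:,:200]=0;w[:,340:]=0
n,l,st,ce=cv2.connectedComponentsWithStats(w)
for s,cc in zip(st[1:],ce[1:]):
    if s[4]>60: print(s,cc,onz("top",cc,.131))
cr=im[140:215,190:350]; cv2.imwrite("pics/crop1.png",cv2.resize(cr,None,fx=5,fy=5,interpolation=cv2.INTER_CUBIC))
E
```

```text
[[ 205  153  127   41 1627]] [[269.88813768 169.06515058]]
back edge ends 205 331 [array([0.59849498, 0.12277838, 0.1       ]), array([ 0.67543501, -0.34923028,  0.1       ])] 0.4782383795656119
[]Traceback (most recent call last):
  File "<stdin>", line 13, in <module>
    return _wrapfunc(a, 'argmax', axis=axis, out=out, **kwds)
    return bound(*args, **kwds)
ValueError: attempt to get argmax of an empty sequence
```

```bash
python3 - <<'E'
from h import *
im=cv2.imread("pics/top0.png"); hsv=cv2.cvtColor(im,cv2.COLOR_BGR2HSV)
H,S,V=cv2.split(hsv); print(hsv[200,105],hsv[188,164],hsv[194,223],hsv[184,288],hsv[215,257])
r=(((H<8)|(H>172))&(S>120)&(V>hsv[200,105][2]-35)).astype(np.uint8); r=cv2.morphologyEx(r,cv2.MORPH_CLOSE,np.ones((9,9)));r=cv2.morphologyEx(r,cv2.MORPH_OPEN,np.ones((21,21)))
n,l,st,ce=cv2.connectedComponentsWithStats(r);print(st[1:])
m=(l==1+np.argmax(st[1:,4])).astype(np.uint8)
c=cv2.findContours(m,0,2)[0][0]; b=cv2.minAreaRect(c); print(b,onz("top",b[0],.18),[onz("top",p,.18)[:2].round(3).tolist() for p in cv2.boxPoints(b)])
w=((S<45)&(V>hsv[194,223][2]-25)).astype(np.uint8); w[:165]=0;w[210:]=0;w[:,:200]=0;w[:,340:]=0
n,l,st,ce=cv2.connectedComponentsWithStats(w)
e0=np.array([.5985,.1228]);e1=np.array([.6754,-.3492]);yr=(e0-e1)/np.linalg.norm(e0-e1);xr=np.array([yr[1],-yr[0]]);o=(e0+e1)/2-.0433*xr;print("rack o",o,xr)
for s,cc in zip(st[1:],ce[1:]):
    if s[4]>60:
        P=onz("top",cc,.131)[:2]-o; print(s,cc.round(1),"rack xy",P@xr,P@yr)
for y in (.17,.06,-.06,-.17):
  print(y,[proj("top",[*(o+xr*a+yr*(y+b)),z]).round(0).tolist() for a,b,z in((-.029,.048,.146),(-.029,-.048,.146),(-.081,-.048,.116),(-.081,.048,.116))])
cr=im[140:215,190:350]; cv2.imwrite("pics/crop1.png",cv2.resize(cr,None,fx=5,fy=5,interpolation=cv2.INTER_CUBIC))
E
```

```text
[  1 231 149] [  0 117  59] [ 79  17 163] [ 79  16 171] [ 98  29 143]
[[  86  170   68   76 4250]]
((119.35294342041016, 207.0882568359375), (60.876441955566406, 74.21589660644531), 14.03624439239502) [0.46428017 0.40756525 0.18      ] [[0.366, 0.536], [0.619, 0.486], [0.564, 0.277], [0.314, 0.331]]
rack o [ 0.59421349 -0.12016279] [0.98698644 0.16080351]
[ 211  172  129   38 3224] [284.4 194.9] rack xy -0.09113094256356871 -0.03465299289770031
0.17 [[212.0, 189.0], [238.0, 185.0], [241.0, 200.0], [215.0, 204.0]]
0.06 [[242.0, 184.0], [269.0, 180.0], [271.0, 195.0], [245.0, 199.0]]
-0.06 [[275.0, 178.0], [302.0, 174.0], [303.0, 189.0], [277.0, 194.0]]
-0.17 [[306.0, 173.0], [332.0, 169.0], [333.0, 184.0], [307.0, 189.0]]
```

View pics/crop1.png

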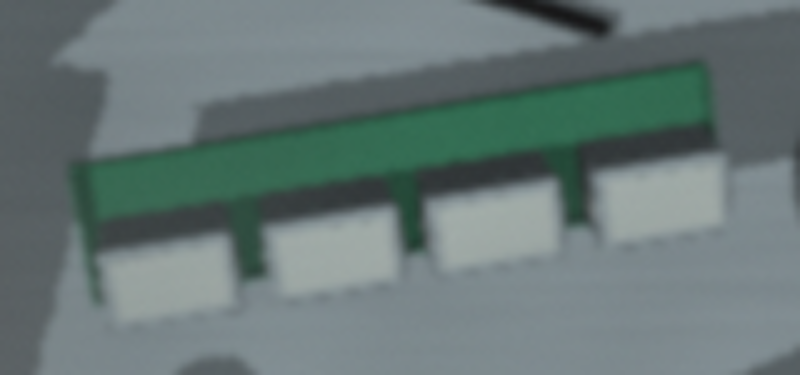

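The crop confirms four grey-white lids on the green rack, none of them blue. Their centres are at about crop (170,279), (336,252), (496,224) and (662,200), which are top pixels (223.7,195.4), (256.9,190), (288.8,184.4) and (322,179.5).

```bash
python3 - <<'E'
from h import *
o=np.array([.5942,-.1202]);xr=np.array([.987,.1608]);yr=np.array([-xr[1],xr[0]])
q=[(170.5,279),(336.5,252),(496,224),(662,199.5)]
T=[]
for c in q:
    P=onz("top",(c[0]/5-.4+190,c[1]/5-.4+140),.131)[:2]; r=P-o
    mid=P+.019*xr; T.append(mid); print("lid rack",(r@xr).round(4),(r@yr).round(4),"mid",mid.round(4))
ob=env.get_obs(); th=np.radians(ob["tool_rot"][2]); print(ob["tool_pos"],ob["tool_rot"])
tx=np.array([np.cos(th),np.sin(th)]);ty=np.array([np.sin(th),-np.cos(th)])
for m in T: d=m-ob["tool_pos"][:2]; print("tool shift",d@tx,d@ty)
E
```

```text
lid rack -0.0561 0.1807 mid [0.5285 0.0522]
lid rack -0.0568 0.0597 mid [ 0.5472 -0.0673]
lid rack -0.0561 -0.0572 mid [ 0.5668 -0.1826]
lid rack -0.0586 -0.1787 mid [ 0.5839 -0.3029]
[ 0.27237967 -0.58966331  0.24056443] [-1.79900431e+02  6.56764948e-03  2.48009876e+01]
tool shift 0.5017324943556554 -0.47521100640320413
tool shift 0.46860671315032953 -0.35884781569673446
tool shift 0.43802409763151573 -0.2459995455436185
tool shift 0.4030239935922734 -0.1296389938332027
```

```bash
python3 -m crank '[{"z":-0.06},{"x":0.4006,"y":-0.13,"z":-0.06,"turn":-1.299},{"x":0.4006,"y":-0.13,"z":-0.06,"turn":-1.299},{"x":0.4006,"y":-0.13,"z":-0.06,"turn":-1.299},{"x":0.4006,"y":-0.13,"z":-0.06,"turn":-1.299},{"x":0.4006,"y":-0.13,"z":-0.06,"turn":-1.299},{"x":0.4006,"y":-0.13,"z":-0.06,"turn":-1.299},{"x":0.4006,"y":-0.13,"z":-0.06,"turn":-1.299},{"x":0.4006,"y":-0.13,"z":-0.06,"turn":-1.299},{"x":0.4006,"y":-0.13,"z":-0.06,"turn":-1.299}]' 0.087 20; cat > st.py <<'E'
from h import *
import sys
mids=dict(a=(.5285,.0522),b=(.5472,-.0673),c=(.5668,-.1826),d=(.5839,-.3029))
ob=env.get_obs(); th=np.radians(ob["tool_rot"][2]); tx=np.array([np.cos(th),np.sin(th)]);ty=np.array([np.sin(th),-np.cos(th)])
p=ob["tool_pos"]; print(ob["time_s"],p.round(4),ob["tool_rot"].round(2),"F",ob["force"].round(2),"w",ob["grip_width"],"g",ob["grasp_force"])
for k,m in mids.items():
    d=p[:2]-np.array(m); print(k,"tcp rel mid in tool xy(mm)",(d@tx*1e3).round(1),(d@ty*1e3).round(1))
E
python3 st.py
```

```text
0.1 [ 0.2724 -0.5897  0.2406] [-1.799e+02  1.000e-02  2.480e+01] F [-0.03 -0.34  0.07] w 0.0869313548937532 g 0.0
a tcp rel mid in tool xy(mm) -501.7 475.2
b tcp rel mid in tool xy(mm) -468.6 358.9
c tcp rel mid in tool xy(mm) -438.0 246.0
d tcp rel mid in tool xy(mm) -403.1 129.6invalid input
```

```bash
python3 -m crank '[{"x":0,"y":0,"z":-0.06,"turn":0},{"x":0.4006,"y":-0.13,"z":-0.06,"turn":-1.299},{"x":0.4006,"y":-0.13,"z":-0.06,"turn":-1.299},{"x":0.4006,"y":-0.13,"z":-0.06,"turn":-1.299},{"x":0.4006,"y":-0.13,"z":-0.06,"turn":-1.299},{"x":0.4006,"y":-0.13,"z":-0.06,"turn":-1.299},{"x":0.4006,"y":-0.13,"z":-0.06,"turn":-1.299},{"x":0.4006,"y":-0.13,"z":-0.06,"turn":-1.299},{"x":0.4006,"y":-0.13,"z":-0.06,"turn":-1.299},{"x":0.4006,"y":-0.13,"z":-0.06,"turn":-1.299}]' 0.087 20;  python3 st.py
```

```text
time_s: 1.35
tool_pos: [0.5811, -0.3048, 0.3009]
tool_rot: [-179.9, 0.0, 99.1]
force: [-0.6, -0.2, 0.9]
grip_width: 0.0869
grasp_force: 0.0
1.35 [ 0.5811 -0.3048  0.3009] [-1.7991e+02  1.0000e-02  9.9140e+01] F [-0.6  -0.2   0.89] w 0.08693476541725517 g 0.0
a tcp rel mid in tool xy(mm) -360.8 -4.8
b tcp rel mid in tool xy(mm) -239.9 -4.2
c tcp rel mid in tool xy(mm) -122.9 -5.3
d tcp rel mid in tool xy(mm) -1.4 -3.0
```

```bash
python3 -m crank '[{"x":0.001,"y":-0.0045,"z":0.06,"turn":0},{"x":0.001,"y":-0.0045,"z":0.11,"turn":0},{"x":0.001,"y":-0.0045,"z":0.136,"turn":0},{"x":0.001,"y":-0.0045,"z":0.136,"turn":0},{"x":0.001,"y":-0.0045,"z":0.136,"turn":0}]';  python3 st.py; python3 - <<'E'
from h import *
im=imaging.read_camera("scene")[:,:,::-1]; cv2.imwrite("pics/s1.png",cv2.resize(im[150:260,140:300],None,fx=5,fy=5,interpolation=cv2.INTER_CUBIC))
E
```

```text
time_s: 1.98
tool_pos: [0.5773, -0.3053, 0.1672]
tool_rot: [179.9, 0.1, 99.1]
force: [0.5, -0.6, 0.2]
grip_width: 0.0869
grasp_force: 0.0
1.975 [ 0.5773 -0.3053  0.1672] [1.7992e+02 1.0000e-01 9.9100e+01] F [ 0.46 -0.61  0.16] w 0.08690896142361484 g 0.0
a tcp rel mid in tool xy(mm) -360.8 -8.4
b tcp rel mid in tool xy(mm) -239.8 -8.0
c tcp rel mid in tool xy(mm) -122.9 -9.1
d tcp rel mid in tool xy(mm) -1.4 -7.0
```

View pics/s1.png

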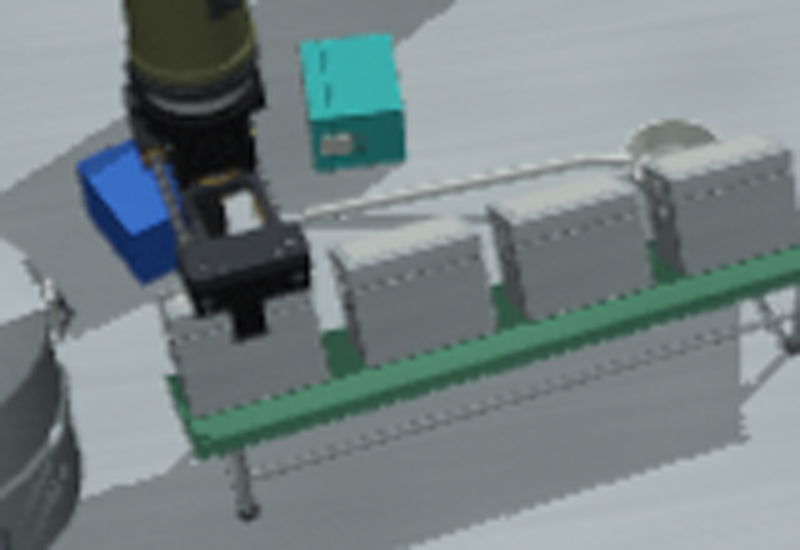

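The back finger, tip at about (248,335) in the crop, is just behind tin d and centred on it. I'll go down slowly.

```bash
python3 -m crank '[{"x":0,"y":0,"z":0.012,"turn":0},{"x":0,"y":0,"z":0.024,"turn":0},{"x":0,"y":0,"z":0.034,"turn":0},{"x":0,"y":0,"z":0.042,"turn":0},{"x":0,"y":0,"z":0.042,"turn":0}]';  python3 st.py | head -1
```

```text
time_s: 2.65
tool_pos: [0.5766, -0.3035, 0.1225]
tool_rot: [-179.9, -0.1, 99.2]
force: [-0.7, -0.1, -0.1]
grip_width: 0.0871
grasp_force: 0.0
2.65 [ 0.5766 -0.3035  0.1225] [-1.7992e+02 -6.0000e-02  9.9230e+01] F [-0.72 -0.12 -0.09] w 0.08712977434151824 g 0.0
```

```bash
python3 -m crank '[{"x":0,"y":0.004,"z":0,"turn":0},{"x":0,"y":0.008,"z":0,"turn":0},{"x":0,"y":0.008,"z":0,"turn":0}]' 0.087 30
python3 -m crank '[{"x":0,"y":0.003,"z":0,"turn":0},{"x":0,"y":0.0065,"z":0,"turn":0},{"x":0,"y":0.0065,"z":0,"turn":0}]' 0.074
python3 -m crank '[{"x":0,"y":0.003,"z":0,"turn":0},{"x":0,"y":0.006,"z":0,"turn":0},{"x":0,"y":0.006,"z":0,"turn":0}]' 0.065;python3 st.py | tail -1;  python3 - <<'E'
from h import *
im=imaging.read_camera("scene")[:,:,::-1]; cv2.imwrite("pics/s2.png",cv2.resize(im[150:260,140:300],None,fx=5,fy=5,interpolation=cv2.INTER_CUBIC))
E
```

```text
time_s: 3.02
tool_pos: [0.5813, -0.3037, 0.1236]
tool_rot: [-179.5, -0.0, 99.1]
force: [-9.7, 0.4, 4.9]
grip_width: 0.0873
grasp_force: 5.0
time_s: 3.4
tool_pos: [0.5779, -0.3051, 0.1232]
tool_rot: [-178.3, -0.2, 98.9]
force: [-32.6, 1.6, 20.4]
grip_width: 0.0755
grasp_force: 28.7
time_s: 3.78
tool_pos: [0.579, -0.3053, 0.1235]
tool_rot: [-177.8, -0.3, 98.8]
force: [-45.4, 3.0, 28.1]
grip_width: 0.0763
grasp_force: 31.9
d tcp rel mid in tool xy(mm) -1.6 -5.2
```

View pics/s2.png

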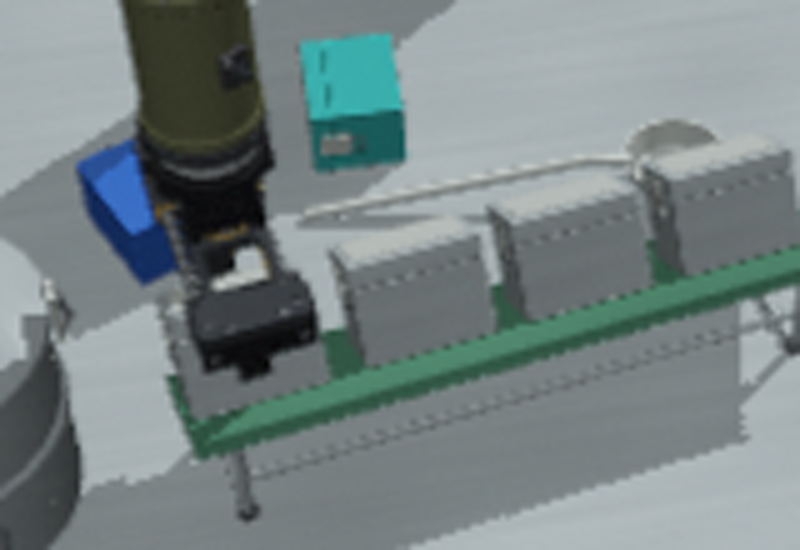

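The front finger has jammed by friction on the lid edge, because the tin has to rise as it rights itself. I'll ease the push and lift while squeezing gently.

```bash
python3 -m crank '[{"x":0,"y":-0.010,"z":0,"turn":0},{"x":0,"y":-0.012,"z":-0.005,"turn":0},{"x":0,"y":-0.012,"z":-0.010,"turn":0},{"x":0,"y":-0.012,"z":-0.015,"turn":0},{"x":0,"y":-0.012,"z":-0.015,"turn":0}]' 0.055 20
python3 st.py | tail -1;  python3 - <<'E'
from h import *
im=imaging.read_camera("scene")[:,:,::-1]; cv2.imwrite("pics/s3.png",cv2.resize(im[130:260,140:300],None,fx=4.5,fy=4.5,interpolation=cv2.INTER_CUBIC))
E
```

```text
time_s: 4.45
tool_pos: [0.5866, -0.302, 0.1391]
tool_rot: [179.9, 0.0, 99.3]
force: [0.2, 0.4, -1.6]
grip_width: 0.0695
grasp_force: 18.2
d tcp rel mid in tool xy(mm) 0.5 2.8
```

View pics/s3.png

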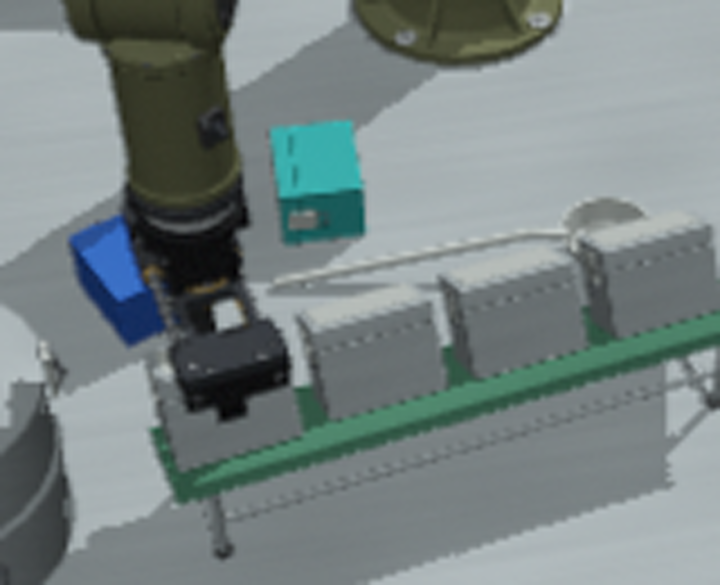

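The tin is clamped at 69.5 mm, partly righted and nearly lifted off. I'll go a little higher to weigh it.

```bash
python3 -m crank '[{"x":0,"y":0,"z":-0.005,"turn":0},{"x":0,"y":0,"z":-0.010,"turn":0},{"x":0,"y":0,"z":-0.014,"turn":0},{"x":0,"y":0,"z":-0.014,"turn":0},{"x":0,"y":0,"z":-0.014,"turn":0},{"x":0,"y":0,"z":-0.014,"turn":0}]' 0.055 20
python3 - <<'E'
from h import *
im=imaging.read_camera("scene")[:,:,::-1]; o=env.get_obs(); print(o["force"],o["wrist_torque"]); im=imaging.read_camera("scene")[:,:,::-1]; print(env.get_obs()["force"]);cv2.imwrite("pics/s4.png",cv2.resize(im[150:260,140:300],None,fx=5,fy=5,interpolation=cv2.INTER_CUBIC))
E
```

```text
time_s: 5.25
tool_pos: [0.5854, -0.3024, 0.1523]
tool_rot: [-180.0, -0.0, 99.2]
force: [0.1, -0.2, -2.8]
grip_width: 0.0701
grasp_force: 18.2
[-0.62439771  0.67232647 -2.37080951] [ 0.03459676 -0.07481868 -0.003394  ]
[ 0.1480883  -0.3262866  -1.95007297]
```

View pics/s4.png

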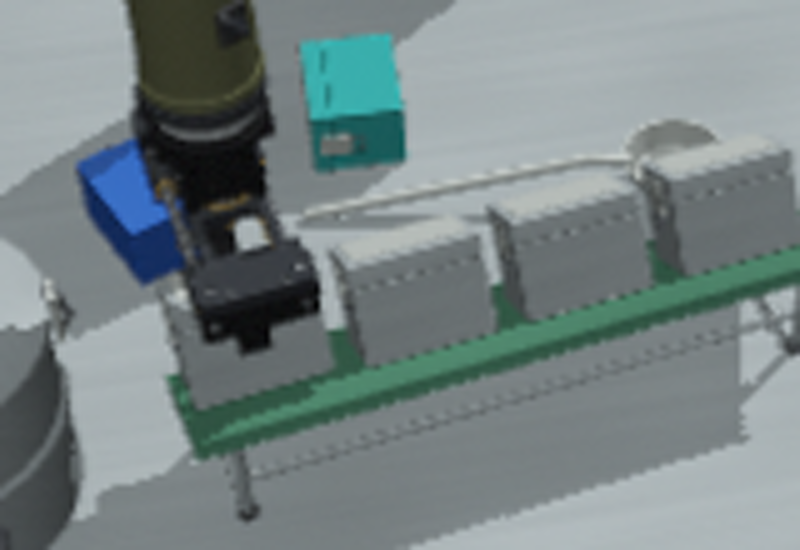

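Tin d is off the rack and weighs about 2.4 N (0.24 kg), so it is light. I'll lower it back along the same path and open gradually.

```bash
python3 -m crank '[{"x":0,"y":0,"z":0.006,"turn":0},{"x":0,"y":0,"z":0.011,"turn":0},{"x":0,"y":0,"z":0.015,"turn":0},{"x":0,"y":0,"z":0.017,"turn":0},{"x":0,"y":0,"z":0.017,"turn":0}]' 0.055 20; python3 st.py|tail -1
python3 -m crank '[{"x":0,"y":-0.002,"z":0.003,"turn":0},{"x":0,"y":-0.004,"z":0.006,"turn":0},{"x":0,"y":-0.004,"z":0.006,"turn":0}]' 0.075 10
python3 -m crank '[{"x":0,"y":-0.003,"z":0.003,"turn":0},{"x":0,"y":-0.006,"z":0.003,"turn":0},{"x":0,"y":-0.006,"z":0.003,"turn":0}]' 0.087; python3 st.py|tail -1
```

```text
time_s: 5.98
tool_pos: [0.5852, -0.3023, 0.137]
tool_rot: [-180.0, 0.0, 99.2]
force: [-3.6, 2.4, 5.2]
grip_width: 0.0697
grasp_force: 19.8
d tcp rel mid in tool xy(mm) 0.3 1.4
time_s: 6.35
tool_pos: [0.5818, -0.3035, 0.1298]
tool_rot: [180.0, 0.0, 99.2]
force: [0.2, 0.6, 1.2]
grip_width: 0.075
grasp_force: 0.9
time_s: 6.72
tool_pos: [0.5751, -0.3042, 0.1262]
tool_rot: [-180.0, -0.0, 99.2]
force: [-0.4, 0.9, -0.0]
grip_width: 0.0867
grasp_force: 0.0
d tcp rel mid in tool xy(mm) 0.1 -8.9
```

```bash
python3 -m crank '[{"x":0,"y":0,"z":-0.03,"turn":0},{"x":0,"y":0,"z":-0.064,"turn":0},{"x":0.06,"y":0.001,"z":-0.064,"turn":0},{"x":0.1215,"y":0.002,"z":-0.064,"turn":0},{"x":0.1215,"y":0.002,"z":-0.064,"turn":0},{"x":0.1215,"y":0.002,"z":-0.064,"turn":0}]'; python3 st.py|tail -2
python3 - <<'E'
from h import *
im=imaging.read_camera("scene")[:,:,::-1]; cv2.imwrite("pics/s5.png",cv2.resize(im[150:260,140:300],None,fx=5,fy=5,interpolation=cv2.INTER_CUBIC))
E
```

```text
time_s: 7.48
tool_pos: [0.5582, -0.1842, 0.1908]
tool_rot: [180.0, 0.1, 99.3]
force: [-1.0, -0.8, -1.0]
grip_width: 0.0871
grasp_force: 0.0
c tcp rel mid in tool xy(mm) -0.2 -8.7
d tcp rel mid in tool xy(mm) 121.3 -6.3
```

View pics/s5.png

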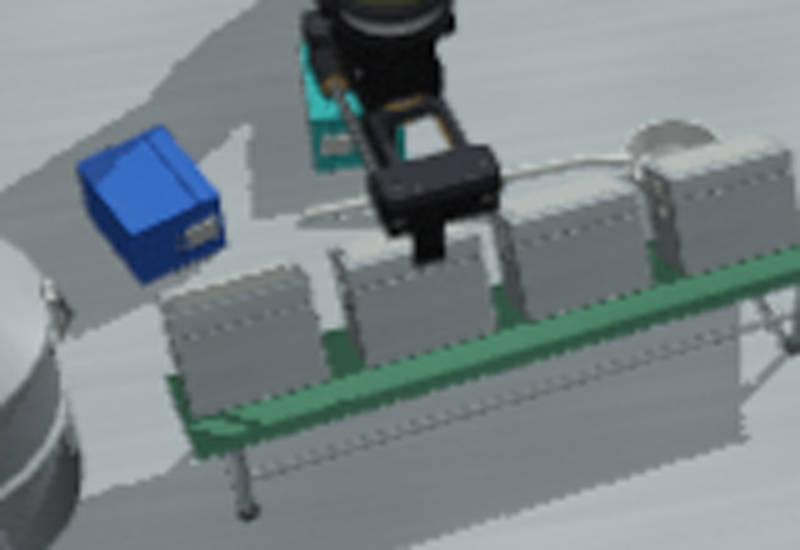

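Tin d is standing back in its place, base corners at about (190,418) and (330,378), the same as before. Now tin c.

```bash
python3 -m crank '[{"x":0,"y":0.0005,"z":0.03,"turn":0},{"x":0,"y":0.0005,"z":0.045,"turn":0},{"x":0,"y":0.0005,"z":0.057,"turn":0},{"x":0,"y":0.0005,"z":0.066,"turn":0},{"x":0,"y":0.0005,"z":0.066,"turn":0}]' 0.087 20; python3 st.py|tail -2
python3 -m crank '[{"x":0,"y":0.002,"z":0,"turn":0},{"x":0,"y":0.004,"z":0,"turn":0},{"x":0,"y":0.004,"z":0,"turn":0}]' 0.077 20
python3 -m crank '[{"x":0,"y":0.002,"z":-0.004,"turn":0},{"x":0,"y":0.004,"z":-0.009,"turn":0},{"x":0,"y":0.005,"z":-0.014,"turn":0},{"x":0,"y":0.005,"z":-0.014,"turn":0}]' 0.055 22; python3 st.py|tail -2
```

```text
time_s: 8.15
tool_pos: [0.5584, -0.1837, 0.124]
tool_rot: [-180.0, -0.0, 99.2]
force: [0.1, 0.3, 0.7]
grip_width: 0.0871
grasp_force: 0.0
c tcp rel mid in tool xy(mm) 0.2 -8.5
d tcp rel mid in tool xy(mm) 121.7 -6.1
time_s: 8.52
tool_pos: [0.5568, -0.1843, 0.124]
tool_rot: [-179.2, -0.1, 99.1]
force: [-15.3, -0.6, 7.6]
grip_width: 0.0778
grasp_force: 7.3
time_s: 9.02
tool_pos: [0.5591, -0.1842, 0.1376]
tool_rot: [-178.9, -0.1, 99.1]
force: [-20.7, -0.4, 9.7]
grip_width: 0.0671
grasp_force: 21.6
c tcp rel mid in tool xy(mm) -0.4 -7.9
d tcp rel mid in tool xy(mm) 121.1 -5.9
```

```bash
python3 -m crank '[{"x":0,"y":-0.004,"z":-0.003,"turn":0},{"x":0,"y":-0.004,"z":-0.008,"turn":0},{"x":0,"y":-0.004,"z":-0.014,"turn":0},{"x":0,"y":-0.004,"z":-0.014,"turn":0},{"x":0,"y":-0.004,"z":-0.014,"turn":0}]' 0.055 22; python3 st.py|tail -2
python3 - <<'E'
from h import *
im=imaging.read_camera("scene")[:,:,::-1];o=env.get_obs(); print(o["force"],o["wrist_torque"]); cv2.imwrite("pics/s6.png",cv2.resize(im[150:260,140:300],None,fx=5,fy=5,interpolation=cv2.INTER_CUBIC))
E
```

```text
time_s: 9.65
tool_pos: [0.5638, -0.1825, 0.1523]
tool_rot: [180.0, -0.0, 99.3]
force: [0.0, -0.7, -7.9]
grip_width: 0.0637
grasp_force: 20.6
c tcp rel mid in tool xy(mm) 0.5 -3.0
d tcp rel mid in tool xy(mm) 122.0 -0.5
[-0.47320141 -0.08755138 -6.83406879] [-0.03515148  0.04091078 -0.01795204]
```

View pics/s6.png

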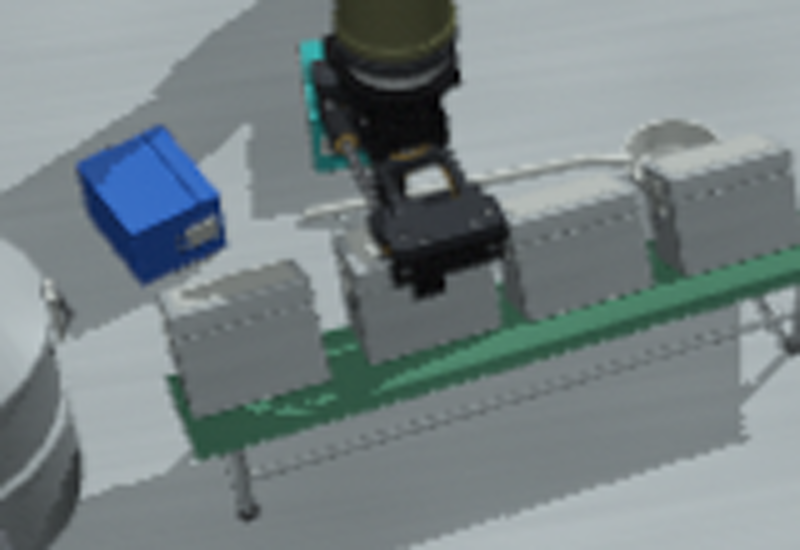

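Tin c pulls about 7 N, so it's heavy. I'll lift clear, grip harder so the pads straighten the tin, and confirm the weight.

```bash
python3 -m crank '[{"x":0,"y":0,"z":-0.01,"turn":0},{"x":0,"y":0,"z":-0.03,"turn":0},{"x":0,"y":0,"z":-0.05,"turn":0},{"x":0,"y":0,"z":-0.08,"turn":0},{"x":0,"y":0,"z":-0.11,"turn":0},{"x":0,"y":0,"z":-0.14,"turn":0},{"x":0,"y":0,"z":-0.17,"turn":0},{"x":0,"y":0,"z":-0.18,"turn":0},{"x":0,"y":0,"z":-0.18,"turn":0},{"x":0,"y":0,"z":-0.18,"turn":0}]' 0.05 45; python3 st.py|tail -2
python3 - <<'E'
from h import *
im=imaging.read_camera("scene")[:,:,::-1];o=env.get_obs(); print(o["force"],o["wrist_torque"]); cv2.imwrite("pics/s7.png",cv2.resize(im[70:260,140:300],None,fx=3.1,fy=3.1,interpolation=cv2.INTER_CUBIC))
E
```

```text
time_s: 10.95
tool_pos: [0.5629, -0.1828, 0.3312]
tool_rot: [-179.9, -0.1, 99.2]
force: [0.0, -0.1, -6.9]
grip_width: 0.0631
grasp_force: 42.7
c tcp rel mid in tool xy(mm) 0.4 -3.8
d tcp rel mid in tool xy(mm) 121.9 -1.4
[ 0.4076727   0.33720592 -8.59650685] [ 0.03743737 -0.07518052  0.02535807]
```

View pics/s7.png

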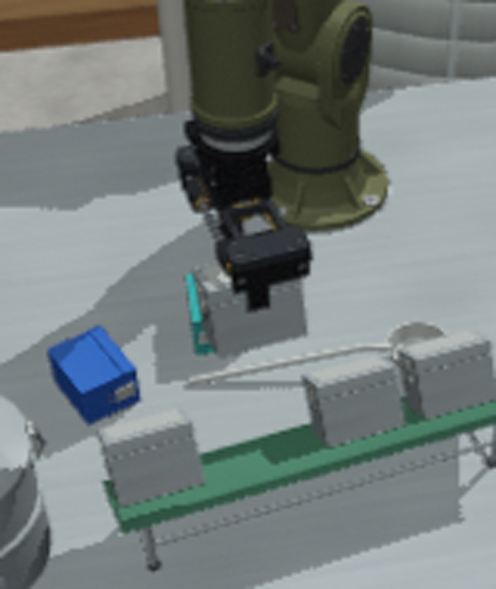

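Confirmed at about 7.7 N against 2.4 N: tin c is the heavy one. The picture shows it hanging nearly upright from the jaws, with tins d, b and a still in their places. Next, carry it over to the stool.

```bash
python3 -m crank '[{"x":0.015,"y":0,"z":0,"turn":0},{"x":0.05,"y":0,"z":0,"turn":0},{"x":0.10,"y":-0.001,"z":0,"turn":0},{"x":0.155,"y":-0.001,"z":0,"turn":0},{"x":0.21,"y":-0.001,"z":0,"turn":0},{"x":0.265,"y":-0.001,"z":0,"turn":0},{"x":0.32,"y":-0.002,"z":0,"turn":0},{"x":0.375,"y":-0.002,"z":0,"turn":0},{"x":0.43,"y":-0.002,"z":0,"turn":0},{"x":0.485,"y":-0.003,"z":0,"turn":0},{"x":0.535,"y":-0.003,"z":0,"turn":0},{"x":0.57,"y":-0.003,"z":0,"turn":0}]' 0.05 55
python3 -m crank '[{"x":0.018,"y":0,"z":0,"turn":0},{"x":0.028,"y":0,"z":0,"turn":0},{"x":0.029,"y":0,"z":0.02,"turn":0},{"x":0.029,"y":0,"z":0.045,"turn":0},{"x":0.029,"y":0,"z":0.065,"turn":0},{"x":0.029,"y":0,"z":0.078,"turn":0},{"x":0.029,"y":0,"z":0.08,"turn":0},{"x":0.029,"y":0,"z":0.08,"turn":0}]'
python3 - <<'E'
from h import *
for n in("scene","top"): cv2.imwrite(f"pics/n_{n}.png",imaging.read_camera(n)[:,:,::-1])
o=env.get_obs(); print(o["force"])
# stool colour centroid vs before: check seat corner extents; tin bottom in scene at given u
im=cv2.imread("pics/n_scene.png"); P=proj("scene",[*o["tool_pos"][:2],.18]); print("under tcp px",P,"TCP px",proj("scene",o["tool_pos"]))
h=cv2.cvtColor(im,cv2.COLOR_BGR2HSV); u=int(P[0])
for uu in(u-12,u,u+12): print(uu,[(v,h[v,uu].tolist()) for v in range(int(P[1])-34,int(P[1])+8,2)])
E
```

```text
time_s: 12.5
tool_pos: [0.4664, 0.3827, 0.3323]
tool_rot: [-179.9, -0.1, 99.4]
force: [0.1, 0.1, -6.8]
grip_width: 0.0631
grasp_force: 52.4
time_s: 13.5
tool_pos: [0.4681, 0.4065, 0.2587]
tool_rot: [179.5, 0.1, 99.0]
force: [-0.3, -8.4, 20.4]
grip_width: 0.062
grasp_force: 53.4
[-0.62597135 -7.40007238 21.37083044]
under tcp px [370.56054766 150.88046206] TCP px [375.57677986 134.08938425]
358 [(116, [95, 17, 184]), (118, [95, 17, 182]), (120, [95, 17, 182]), (122, [95, 15, 182]), (124, [95, 15, 182]), (126, [98, 17, 184]), (128, [97, 18, 184]), (130, [179, 47, 174]), (132, [1, 193, 190]), (134, [1, 192, 190]), (136, [1, 192, 190]), (138, [1, 189, 190]), (140, [1, 191, 190]), (142, [1, 188, 191]), (144, [1, 190, 191]), (146, [1, 190, 191]), (148, [1, 188, 191]), (150, [1, 188, 191]), (152, [1, 200, 154]), (154, [1, 203, 137]), (156, [1, 203, 137])]
370 [(116, [105, 19, 79]), (118, [105, 21, 48]), (120, [150, 64, 12]), (122, [150, 21, 12]), (124, [110, 40, 19]), (126, [110, 43, 18]), (128, [105, 19, 27]), (130, [90, 12, 62]), (132, [73, 12, 151]), (134, [75, 11, 141]), (136, [78, 9, 147]), (138, [98, 17, 175]), (140, [94, 18, 98]), (142, [98, 21, 99]), (144, [98, 21, 95]), (146, [100, 23, 101]), (148, [98, 20, 102]), (150, [98, 20, 104]), (152, [97, 22, 103]), (154, [97, 22, 103]), (156, [105, 5, 100])]
382 [(116, [105, 36, 42]), (118, [110, 40, 38]), (120, [90, 23, 44]), (122, [95, 17, 167]), (124, [103, 33, 54]), (126, [105, 37, 41]), (128, [113, 32, 32]), (130, [105, 41, 25]), (132, [110, 26, 29]), (134, [90, 7, 37]), (136, [75, 39, 13]), (138, [110, 48, 16]), (140, [110, 45, 17]), (142, [120, 18, 14]), (144, [100, 23, 66]), (146, [96, 24, 106]), (148, [97, 22, 103]), (150, [98, 20, 103]), (152, [98, 20, 104]), (154, [1, 154, 106]), (156, [1, 205, 137])]
```

The tin is touching the seat (gripped near its lid, base about 79 mm below the TCP). I'll ease the pressure off and open slowly.

```bash
python3 -m crank '[{"x":0,"y":0,"z":-0.003,"turn":0},{"x":0,"y":0,"z":-0.006,"turn":0},{"x":0,"y":0,"z":-0.006,"turn":0},{"x":0,"y":0,"z":-0.006,"turn":0}]' 0.05 15; python3 st.py|head -1
```

```text
time_s: 14.1
tool_pos: [0.4645, 0.4076, 0.2583]
tool_rot: [-180.0, 0.0, 99.2]
force: [1.7, -2.2, 0.1]
grip_width: 0.0629
grasp_force: 14.3
14.1 [0.4645 0.4076 0.2583] [-1.7997e+02  4.0000e-02  9.9230e+01] F [ 1.66 -2.2   0.12] w 0.06293128710331833 g 14.347094604672748
```

```bash
python3 -m crank '[{"x":0,"y":0,"z":0,"turn":0},{"x":0,"y":0,"z":0,"turn":0}]' 0.0645 5
python3 -m crank '[{"x":0,"y":0,"z":0,"turn":0},{"x":0,"y":0,"z":0,"turn":0}]' 0.067
python3 -m crank '[{"x":0,"y":0,"z":0,"turn":0},{"x":0,"y":0,"z":0,"turn":0}]' 0.071 
python3 -m crank '[{"x":0,"y":0,"z":0,"turn":0},{"x":0,"y":0,"z":0,"turn":0},{"x":0,"y":0,"z":0,"turn":0}]' 0.087
```

```text
time_s: 14.35
tool_pos: [0.4648, 0.4083, 0.2587]
tool_rot: [180.0, -0.0, 99.2]
force: [2.3, -0.2, -0.8]
grip_width: 0.0644
grasp_force: 1.0
time_s: 14.6
tool_pos: [0.4644, 0.4082, 0.2585]
tool_rot: [180.0, -0.0, 99.2]
force: [2.1, 0.7, -1.3]
grip_width: 0.0667
grasp_force: 0.8
time_s: 14.85
tool_pos: [0.4645, 0.4081, 0.2585]
tool_rot: [180.0, -0.0, 99.2]
force: [1.9, 0.0, -0.9]
grip_width: 0.0707
grasp_force: 0.9
time_s: 15.22
tool_pos: [0.4644, 0.4078, 0.2584]
tool_rot: [-180.0, 0.0, 99.2]
force: [-0.0, -0.2, -0.9]
grip_width: 0.0858
grasp_force: 0.2
```

```bash
python3 - <<'E'
from h import *
im=imaging.read_camera("scene")[:,:,::-1]; cv2.imwrite("pics/n2.png",im)
h=cv2.cvtColor(np.ascontiguousarray(im),cv2.COLOR_BGR2HSV)
for v in range(106,170,2):
    print(v,"".join("r" if s>110 and (a<8 or a>172) else "#" if x<60 else "o" if x<130 else "w" for a,s,x in h[v,334:412]))
o=np.array([.4644,.4078]);xr=np.array([.987,.16]);yr=np.array([-.16,.987])
for z in(.18,.256): print(z,[proj("scene",[*(o+xr*a+yr*b),z]).round().tolist() for a,b in((-.03,-.048),(.03,-.048),(.03,.048),(-.03,.048))])
print(env.get_obs()["force"])
E
```

```text
106 wwwwwwwwwwwwwwwwwwwwwwwwwo####oo############################wwwwwwwoowowwwooww
108 wwwwwwwwwwwwwwwwwwwwwwwwo#######ooo########o###############owwwwwwwwwwwwwwwwww
110 wwwwwwwwwwwwwwwwwwwwwwwwo#########ooo######################wwwwwwwwwwwwwwwwwww
112 wwwwwwwwwwwwwwwwwwwwwwwwwwoo###oooo##oo###################owwwwwwwwwwwwwwwwwww
114 wwwwwwwwwwwwwwwwwwwwwwwwwwwwwo##oooo###oo#########oooo####oowwwwwwwwwwwwwwwwww
116 wwwwwwwwwwwwwwwwwwwwwwwwwwwwwwwwwo##oo##ooo##################owwwwwwwwwwwwwwww
118 wwwwwwwwwwwwwwwwwwwwwwwwwwwwwwwwwo####oowwwwwoo####owwooooo####owwwwwwwwwwwwww
120 wwwwwwwwwwwwwwwwwwwwwwwwwwwwwwwwwo######oowwwwwwo###owwwoooooo###oowwwwwwwwwww
122 wwwwwwwwwwwwwwwwwwwwwwwwwwwwwwwww######woooowwwwwwo###owwwooooooooooooooowwwww
124 wwwwwwwwwwwwwwwwwwwwwwwwwwwwwwwwo#####owwwwooowwwwwwo#ooooooooooooooooooooowww
126 wwwwwwwwwwwwwwwwwwwwwwwwwwwwwwwwo#####wwwwwwwooo###o###oooooooooooooo#####wwww
128 wwwwwwwwwwwwwwwwwwwwwwwwwwwwwwwo#####owwwwwwwwo#########ooooo############owwww
130 wwwwwwrwwwwwwwwwwwwwwwwwwwwwwwwor#rrrwwwwwwwwo#########################wwwwwww
132 wwwworrrrrrrrrrrr
[... 1034 characters left out ...]
rrrrrrrrrrrrrrwwwwwwwww
158 rrrrrrrwworrrrrrrrrrrrrrrrrrrrrroooooooorrrrrrrrrrrrrrrrrrrrrrrrrrrrrwwwwwwwww
160 rrrrrrowworrrrrrrrrrrrrrrrrrrrrrrrrrrrrrrrrrrrrrrrrrrrrrrrrrrrrrrrrrrrwwwwwwww
162 rrrrrrwwwworrrrrrrrrrrrrrrrrrrrrrrrrrrrrrrrrrrrrrrrrrrrrrrrrrrrrrrrrrrrwwwwwww
164 rrrrrwwwwworrrrrrrrrrrrrrrrrrrrrrrrrrrrrrrrrrrrrrrrrrrrrrrrrrrrrrrrrrrrrwwwwww
166 rrrrowwwwwworrrrrrrrrrrrrrrrrrrrrrrrrrrrrrrrrrrrrrrrrrrrrrrrrrrrrrrrrrrrrwwwww
168 wwwwwwwwwwworrrrrrrrrrrrrrrrrrrrrrrrrrrrrrrrrrrrrrrrrrrrrrrrrrrrrrrrrrrrrwwwww
0.18 [[355.0, 148.0], [364.0, 158.0], [386.0, 152.0], [377.0, 143.0]]
0.256 [[359.0, 132.0], [369.0, 142.0], [391.0, 136.0], [381.0, 127.0]]
[ 1.36493538 -0.14109096  0.24297799]
```

The pixel map shows the tin standing upright on the seat: lid edge about (363,134) to (372,143), base corners about (359,151), (368,158) and (388,152). I'll retreat straight up, then aside.

```bash
python3 -m crank '[{"x":0,"y":0,"z":-0.005,"turn":0},{"x":0,"y":0,"z":-0.015,"turn":0},{"x":0,"y":0,"z":-0.035,"turn":0},{"x":0,"y":0,"z":-0.08,"turn":0},{"x":-0.05,"y":0,"z":-0.1,"turn":0},{"x":-0.1,"y":-0.02,"z":-0.1,"turn":0},{"x":-0.15,"y":-0.03,"z":-0.1,"turn":0},{"x":-0.2,"y":-0.04,"z":-0.1,"turn":0},{"x":-0.25,"y":-0.04,"z":-0.1,"turn":0},{"x":-0.27,"y":-0.04,"z":-0.1,"turn":0},{"x":-0.27,"y":-0.04,"z":-0.1,"turn":0}]' 0.087
python3 - <<'E'
from h import *
t0=cv2.imread("pics/top0.png"); t=np.ascontiguousarray(imaging.read_camera("top")[:,:,::-1]); cv2.imwrite("pics/n_t.png",t)
s=np.ascontiguousarray(imaging.read_camera("scene")[:,:,::-1]); cv2.imwrite("pics/n_s.png",s); s0=cv2.imread("pics/scene0.png")
def seat(im):
    H,S,V=cv2.split(cv2.cvtColor(im,cv2.COLOR_BGR2HSV)); r=(((H<8)|(H>172))&(S>120)&(V>114)).astype(np.uint8); r[:,230:]=0;r=cv2.morphologyEx(r,cv2.MORPH_OPEN,np.ones((5,5)))
    c=max(cv2.findContours(r,0,2)[0],key=cv2.contourArea); return cv2.minAreaRect(cv2.convexHull(c))
print(seat(t0),seat(t))
h=cv2.cvtColor(t,cv2.COLOR_BGR2HSV)
for v in range(186,232,2): print(v,"".join("r" if q>110 and (a<8 or a>172) else "#" if x<60 else "o" if x<125 else "w" for a,q,x in h[v,84:166]))
# change maps
for n,a,b in(("top",t0,t),("scene",s0,s)):
    d=(cv2.absdiff(a,b).max(2)>35).astype(np.uint8); n_,l,st,ce=cv2.connectedComponentsWithStats(d)
    print(n,[q.tolist() for q in st[1:] if q[4]>8])
print(proj("top",[.464,.408,.256]))
E
```

```text
time_s: 16.65
tool_pos: [0.4688, 0.1338, 0.3599]
tool_rot: [179.9, 0.0, 99.0]
force: [0.6, 0.6, 0.0]
grip_width: 0.0867
grasp_force: 0.0
((119.22407531738281, 207.15977478027344), (60.80838394165039, 75.30191040039062), 14.931418418884277) ((119.058837890625, 207.2647247314453), (61.361507415771484, 74.21589660644531), 14.03624439239502)
186 wwwwwwwwwwwrrrrrrrrrrrrrrrrrrrrrrrrrrrrrrrrrrrrrrrrrrrrrrrrrrrrroooooooo###ooooooo
188 wwwwwwwwwwrrrrrrrrrrrrrrrrrrrrrrrrrrrrrrrrrrrrrrrrrrrrrrrrrrrrrrooooooooo#####oooo
190 wwwwwwwwwrrrrrrrrrrrrrrrrrrrrrrrooooooowwoorrrrrrrrrrrrrrrrrrrrrrooooooooo#ooooooo
192 wwwwwwwwwrrrrrrrrrrrrwwwwwwwwwwwwwwwwwwwwoo##rrrrrrrrrrrrrrrrrrrrroooooooooooooooo
194 wwwwwwwwrrrrrwwwwwwwwwwwwwwwwwwwwwwwwwwwwwoo###rrrrrrrrrrrrrrrrrrrrooooooooooooooo
196 wwwwwwwwrrrrrwwwwwwwwwwwwwwwwwwwwwwwwwwwwwooo###rrrrrrrrrrrrrrrrrrrooooooooooooooo
198 wwwwwwwrrrrrrwwwwwwwwwwwwwwwwwwwwwwwwwwwwwooo###rrrrrrrrrrrrrrrrrrrroooooooooooooo
200 wwwwwwwrrrrrrwwwwwwwwwwwwwwwwwwwwwwwwwwwwwwoo###rrrrrrrrrrrrrrrrrrrrrooooooooooooo
202 wwwwwwrrrrrrrrwwwwwwwwwwwwwwwwwwwwwwwwwwwwwoo####rrrrrrrrrrr
[... 1787 characters left out ...]
0, 35, 88, 1289], [226, 0, 26, 66, 839], [276, 0, 71, 134, 4067], [98, 5, 11, 6, 37], [76, 17, 20, 5, 58], [58, 21, 15, 6, 40], [46, 27, 13, 5, 28], [65, 28, 4, 4, 12], [43, 42, 13, 16, 55], [56, 64, 13, 31, 39], [242, 71, 8, 7, 20], [255, 70, 3, 6, 11], [248, 75, 7, 2, 10], [256, 77, 5, 29, 85], [244, 78, 10, 12, 67], [226, 100, 2, 6, 9], [348, 131, 47, 42, 1173], [184, 141, 23, 14, 31], [186, 174, 6, 5, 14], [97, 184, 21, 12, 60], [112, 188, 38, 47, 816], [225, 193, 7, 2, 11], [205, 197, 34, 29, 543], [28, 216, 57, 57, 1083], [207, 216, 39, 14, 103], [68, 237, 26, 28, 238], [79, 252, 8, 7, 22], [87, 267, 146, 87, 4893], [114, 287, 9, 5, 18], [94, 304, 7, 6, 22]]
[112.14443785 204.41945963]
```

```bash
python3 -c "
from cell import env
print(env.get_obs()['time_s'], env.sign_off())"
```

```text
the job is handed in; nothing more can be done
16.75 None
```

Tin c was the heavy one, at about 7 to 8 N against about 2.4 N for light tin d. It now stands upright on the red stool, about 11 mm off the middle away from the robot. Tin d is back in its place, tins a and b were never touched, the before/after images show no movement of the light tins or stool, and I handed the job in at 16.75 s.

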